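# Unlock the bookshop cash drawer

## Task

Take the blue key out of the wooden key block, turn it so that its tongue matches the slot of the keyhole in the top of the grey cash drawer cabinet, and push it fully home. Turn the key clockwise as far as it goes to draw the bolt, leave it in the lock, then pull the drawer well open by its handle (more than 10 cm). Leave the black key and the other things where they are.

Things in the scene. Friction and masses are not known exactly. Their poses are not given: they have to be found in the camera images.
- till_key_grip (a point): Loose key, 60 g, upright in one of the key block's wells: blue plastic grip with a white end, 40 mm long (x) by 12 mm thick (y) by 46 mm high, its underside resting on the block's top. A steel shank points down from the middle of the underside. The white end is the +x side. Point: on the shank's axis, 24 mm above the grip's underside, 22 mm below its top; z up.
- till_key_tip (a point): Tip of the blue key's shank, 28 mm below the grip's underside. The shank is round, 10 mm across, tapered over its lowest 5 mm; a tongue 5 mm thick stands out from it towards the key's +x (white end) to 12 mm from its axis; the tongue's lowest 6 mm is slimmer (2.5 mm thick, reaching 9 mm). Axes as the grip's.
- other_key_grip (a point): Another key, standing in the other well of the block, to be left alone: same grip but black with a white end; this point is again 24 mm above the grip's underside.
- key_block: Fixed wooden block, 70 mm (x) by 190 mm (y) by 42 mm high, with two round wells 29 mm wide and 36 mm deep, on its middle line 55 mm to either side (y) of its centre. Origin at the centre of its underside.
- keyhole (a point): Centre of the flat top of the brass lock plug (49 mm across, 4 mm above the cabinet's top). Hole: 12 mm square about this point plus a slot 7 mm wide reaching 13.5 mm out along this frame's +x, where a white bar marks the rim; 34 mm deep. The key fits straight down only with its x along this x; home, its grip's underside rests on the plug. The frame turns with the plug; z up.
- lock (a joint): Angle of the lock plug: 0 locked (the start; keyhole x axis then along the cabinet's x), grows clockwise seen from above, stop at 1.3 rad. Friction 0.06 N m; it stays where it is left. The hidden bolt blocks the drawer until about 0.8 rad. The key has about 0.17 rad of play either way in the plug.
- till: Fixed grey cash drawer cabinet, 340 by 340 mm, 100 mm high. Origin at the centre of its underside; the drawer's front is on its -x side. The plug's axis is 125 mm towards -x and 115 mm towards +y from the origin. Books lie on the rear of its top, fixed to it, from 10 mm behind the origin backwards, up to 50 mm above the top.
- drawer (a joint): How far the drawer is out, in m: 0 shut, stop at 0.13. It slides towards the cabinet's -x with about 2 N of friction and stays where it is left. While locked it gives only about 2 mm.
- drawer_handle (a point): Middle of the drawer's handle: a level round aluminium bar 10 mm thick and 140 mm long along this frame's y axis, 82 mm above the work surface, 18 mm below the cabinet's top and 55 mm in front of the drawer's front face (50 mm free behind it). Frame as the cabinet's; it moves with the drawer.
- books: Bystander: two books lying in a pile, 182 by 128 by 40 mm. Origin under its centre.
- pen_mug: Bystander: blue mug with pens, 76 mm wide, 90 mm high, with the pens 155 mm. Origin under its centre.
Not all that is in view belongs to the job. Of the things like the part that bears till_key_grip, leave any that is orange, turquoise or yellow; of the rest the larger one is meant.

How it is judged:
By the outcome, as a careful person would: the job done as asked, in the order asked, and still so for the second after the job is handed in, with the robot touching nothing.
It also fails if it takes over 50 s, if anything falls off the work surface, if the arm or the gripper's body presses on something with over 40 N, if the wrist force passes 120 N, or if a joint passes its speed limit or range.

## Robot

A 6-joint arm with a two-finger parallel gripper is mounted at the origin on the work surface. World frame = base frame: x ahead of the robot, y to its left, z up, the work surface at z = 0. Lengths are in m, angles in rad, forces in N, time in s.
With the tool pointing down it reaches from about 0.35 to 0.975 m from the base axis. Payload 4.9 kg.
Tool frame: the origin (TCP) lies midway between the tips of the shut fingers; the grasp point (between the pads) lies 19 mm behind it; z points along the fingers, y is the direction in which the jaws open and shut (so a half turn about z gives the same grasp; the last joint's range is limited). The gripper opens to 85 mm and grips with 20 to 120 N. Pads are 22 mm wide; open, the fingers measure 114 mm over their backs; the gripper's body (76 mm by 85 mm) begins 54 mm behind the grasp point. The pads swing forward as they close: fully open they stand 13 mm farther back than shut.
Start: joints at [1.187, 0.053, 1.613, -0, 1.476, -0.119], TCP at [0.164, 0.603, 0.2] pointing down, gripper open.
Joint ranges: [-3.01, 3.01], [-1.01, 2.22], [0.06, 2.58], [-1.02, 4.17], [0.09, 2.62], [-3.14, 3.14]. Speed limits (rad/s): [2.57, 2.57, 3.14, 3.14, 3.14, 3.14].

## Interface

Orientations are given as a unit quaternion [w, x, y, z].
In Python, from plant import manip gives the robot as it stands. The module is installed in compiled form; this text tells all that it offers.
- The arm moves only by the tool move_arm, never from a script. Its argument "rows" is a list of rows, each an object of numbers: "tx", "ty", "tz": the shift along the tool's x, y, z in m; "ax", "ay", "az": the turn, a rotation vector about the tool's x, y, z in degrees; "jaw": the closure in counts, from 0 (fully open) to 255 (shut). In form: [{"tx": .., "ty": .., "tz": .., "ax": .., "ay": .., "az": .., "jaw": ..}, ...]. A call has 1 to 12 rows; each row shifts and turns the pose as measured when the row begins, along the tool's axes as they then stand; what a row does not reach is not made up. A row lasts 1/10 s, in which the tool goes at most 50 mm and 8.59 degrees, less where a joint would pass 70% of its speed; a pose out of reach is approached as far as the arm can. A call with a gripper value outside its range is refused whole. The fingers move at their own pace and stop on an object; the grip force is fixed at half the most. Time passes only in rows, so rows that do not move let the fingers close. It gives the time, the measured TCP pose, the force and the opening at its end, in the units of the state.
- manip.state(): the state, without advancing time (a new reading comes with each control period).
- manip.grab_frame(name): name is "side" or "top"; returns a dict with "color" (384x512x3 uint8, red, green, blue), "intrinsics" (3x3 intrinsics, pixels), "R" (3x3) and "t" (3): a world point X has camera coordinates R X + t. Camera axes: x right, y down, z forward; pixel columns grow to the right and rows downward; lengths in m; the calibration is good to about 2 mm. A picture is of the moment at which its call begins. There is no depth.
- manip.job_done(): hands the job in, once; it reports no verdict.
The state is a dict: "time": time; "joint_pos": joint angles; "joint_vel": joint speeds; "joint_efforts": joint torques, N m; "tool_pos": TCP position; "tool_rot": TCP orientation; "contact_force": force on the tool from outside, world axes, zero at the start; "ft_torque": the same for the moment, N m; "gripper_width": opening from 0.0 (shut) to 1.0 (fully open).
Only numpy, scipy, OpenCV 4.12 (cv2) and the standard library are available. Lean on these libraries where they do the work, as an engineer would, in place of code of your own. Each camera call takes 0.05 s, during which the arm holds its last target.

## Working session

There is one attempt and no reset: what is moved stays moved. The work goes in short steps, Python scripts to look and compute and a tool call to move; the robot and the scene stay as the last step left them, time stands still between calls to the robot, and variables do not carry over. Pictures are saved under pics/ and viewed, and the job is handed in when it is done.

Besides the shell and the picture viewer there is one more tool, called by a JSON object that holds its "name" and its "arguments". move_arm: Moves the arm, as the interface text tells. Its arguments: {"type":"object","properties":{"rows":{"type":"array"}},"required":["rows"]}

```bash
mkdir -p pics
python3 - <<'E'
from plant import manip
import cv2,pickle
for n in("side","top"):
    f=manip.grab_frame(n); cv2.imwrite(f"pics/{n}0.png",f["color"][:,:,::-1]); pickle.dump(f,open(f"{n}0.pkl","wb"))
    print(n,f["intrinsics"],f["R"],f["t"])
print(manip.state())
E
```

```text
side [[392.57851345   0.         255.64247916]
 [  0.         392.57851345 194.69694146]
 [  0.           0.           1.        ]] [[-0.98542407 -0.16934541  0.01617228]
 [-0.13842431  0.74295408 -0.65487246]
 [ 0.09888439 -0.64756572 -0.75556635]] [0.5519881  0.19199897 1.10059713]
top [[361.23079415   0.         259.17747597]
 [  0.         361.23079415 187.97211406]
 [  0.           0.           1.        ]] [[-0.02517875 -0.99967012 -0.00506728]
 [-0.99507018  0.02554863 -0.09582586]
 [ 0.09592371  0.00262952 -0.99538522]] [-0.01400312  0.59465397  1.0707923 ]
{'time': 0.1, 'joint_pos': array([ 1.18697862e+00,  5.32778113e-02,  1.61416176e+00,  9.64619758e-06,
        1.47600291e+00, -1.19012773e-01]), 'joint_vel': array([-0.00203472, -0.00193037, -0.00321667,  0.00077067,  0.0024039 ,
       -0.00358827]), 'joint_efforts': array([ 5.42353773e-04, -3.94899380e+01, -3.71364498e+01, -2.65323609e-05,
        3.95374722e-03,  2.99665180e-05]), 'tool_pos': array([0.16334506, 0.60263169, 0.19909106]), 'tool_rot': array([-2.34745591e-04,  1.32016362e-01,  9.91247106e-01, -8.94641811e-04]), 'contact_force': array([ 0.08298743, -0.48167629, -0.93913307]), 'ft_torque': array([ 0.05056121,  0.05146328, -0.03815927]), 'gripper_width': 0.9978506675294734}
```

View pics/top0.png

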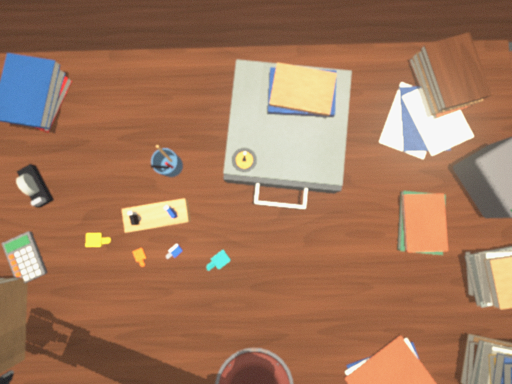

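View pics/side0.png

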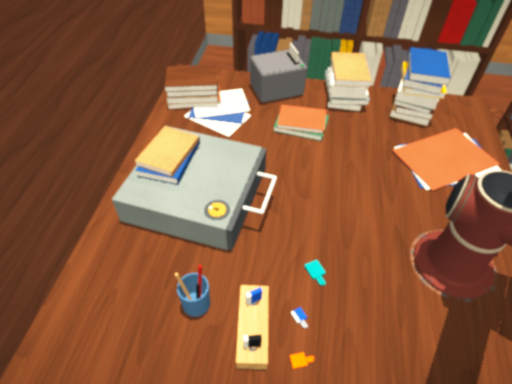

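The top view shows the cabinet around (290,125) with the plug at (244,160) and the handle at (281,196). The key block is at (155,215), with the blue key at (170,211) and the black key at (134,217). A small blue decoy key lies on the table at (174,251). I'll zoom in next.

```bash
cat > h.py <<'E'
import numpy as np,cv2,pickle
def ray(f,u,v):
    K,R,t=f["intrinsics"],np.array(f["R"]),np.array(f["t"])
    d=R.T@np.linalg.inv(K)@np.array([u,v,1.]); return -R.T@t,d
def plane(f,u,v,z):
    c,d=ray(f,u,v); return c+d*(z-c[2])/d[2]
def proj(f,X):
    p=f["intrinsics"]@(np.array(f["R"])@np.array(X)+f["t"]); return p[:2]/p[2]
def tri(fs,uvs):
    A=np.zeros((3,3));b=np.zeros(3)
    for f,(u,v) in zip(fs,uvs):
        c,d=ray(f,u,v); d=d/np.linalg.norm(d);P=np.eye(3)-np.outer(d,d);A+=P;b+=P@c
    return np.linalg.solve(A,b)
def crop(f,x0,y0,w,h,s,name):
    im=f["color"][y0:y0+h,x0:x0+w,::-1]; cv2.imwrite(name,cv2.resize(im,None,fx=s,fy=s,interpolation=cv2.INTER_CUBIC))
E
python3 - <<'E'
from h import *
t=pickle.load(open('top0.pkl','rb'));s=pickle.load(open('side0.pkl','rb'))
a=[]
def c(f,x,y):
    return cv2.resize(np.ascontiguousarray(f["color"][y:y+60,x:x+80,::-1]),None,fx=5,fy=5,interpolation=cv2.INTER_CUBIC)
cv2.imwrite('pics/z1.png',np.vstack([np.hstack([c(t,118,190),c(t,215,135)]),np.hstack([c(s,215,280),c(s,180,180)])]))
E
```

```text
(no output)
```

View pics/z1.png

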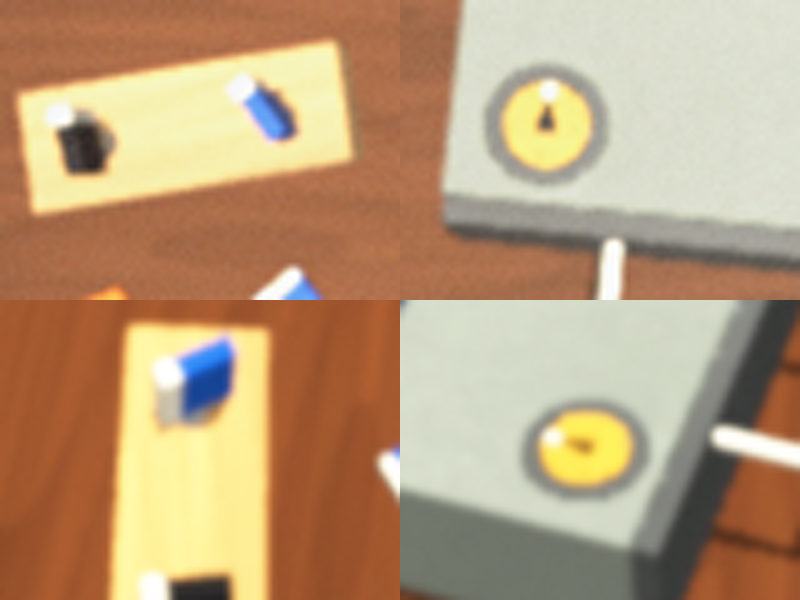

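The crops show the blue key in the upper-right well with its white end pointing up-left, at full-image (166,207). The plug's white bar is on its +x side, at (244.5,153), with the plug centre near (244,159). Next I'll measure these.

Run:
```python
from h import *
t=pickle.load(open('top0.pkl','rb'));s=pickle.load(open('side0.pkl','rb'))
np.set_printoptions(precision=4,suppress=True)
print('cams',ray(t,0,0)[0],ray(s,0,0)[0])
def big(m,roi,z,f,name,rect=True):
    x,y,w,h=roi; M=np.zeros(m.shape,np.uint8);M[y:y+h,x:x+w]=m[y:y+h,x:x+w]
    n,l,st,ce=cv2.connectedComponentsWithStats(M.astype(np.uint8))
    i=1+np.argmax(st[1:,4]); ys,xs=np.nonzero(l==i)
    P=np.array([plane(f,a,b,z)[:2] for a,b in zip(xs,ys)])
    r=cv2.minAreaRect((P*1000).astype(np.float32)); b=cv2.boxPoints(r)
    print(name,'px',st[i],ce[i],'rect',np.array(r[0]),r[1],r[2]); 
    return P,b
for f,rb,rk,rp,n in((t,(110,190,90,50),(158,200,25,20),(225,140,45,40),'top'),(s,(230,275,50,100),(240,280,30,30),(195,190,45,40),'side')):
    hsv=cv2.cvtColor(f["color"],cv2.COLOR_RGB2HSV).astype(int);H,S,V=hsv[...,0],hsv[...,1],hsv[...,2]
    blk=((H>15)&(H<35)&(V>150)&(S>40)&(S<190))
    blkfill=cv2.morphologyEx(blk.astype(np.uint8),cv2.MORPH_CLOSE,np.ones((15,15)))
    big(blkfill,rb,.042,f,n+' block')
    blue=(H>100)&(H<130)&(S>100)
    big(blue,rk,.088,f,n+' keyblue')
    wh=(S<45)&(V>170)
    big(wh,rk,.088,f,n+' keywhite')
    br=(H>18)&(H<35)&(S>100)&(V>120)
    big(cv2.morphologyEx(br.astype(np.uint8),cv2.MORPH_CLOSE,np.ones((9,9))),rp,.104,f,n+' plug')
    wh=(S<60)&(V>225)
    big(wh,rp,.104,f,n+' bar')
    print(n,f["color"][rk[1]:rk[1]+rk[3]:3,rk[0]:rk[0]+rk[2]:5].tolist() if 0 else '')
```

```text
cams [ 0.4887 -0.032   1.1228] [0.4617 0.6635 0.9484]
top block px [ 122  198   68   35 1623] [154.8441 214.9914] rect [519.9633 284.7024] (73.36202239990234, 201.0116424560547) 8.03995418548584
top keyblue px [167 208   9   9  42] [171.1429 212.4286] rect [524.199  224.2826] (28.892324447631836, 11.78738784790039) 33.27007293701172
top keywhite px [163 204  10  15  39] [166.5385 209.2051] rect [528.3721 231.0962] (41.89308166503906, 16.248525619506836) 40.62046432495117
top plug px [236 152  17  17 238] [243.9118 159.6597] rect [668.2142  12.0114] (45.743038177490234, 46.28873062133789) 88.66630554199219
top bar px [243 151   4   4  14] [244.5 152.5] rect [689.8332  10.0965] (8.585883140563965, 8.717818260192871) 88.75753021240234
top 
side block px [ 236  285   33   84 2576] [252.6421 327.0998] rect [518.6198 287.6595] (73.21440124511719, 203.58343505859375) 8.421124458312988
side keyblue px [251 288  10  15 100] [255.78 294.73] rect [520.1678 236.3233] (22.561016082763672, 34.12557601928711) 16.02944564819336
side keywhite px [246 289   9  15  56] [248.8214 295.6607] rect [537.1805 240.2499] (37.739376068115234, 16.474010467529297) 85.30712890625
side plug px [208 202  19  15 221] [217.0407 209.2534] rect [668.0026  10.3486] (49.606773376464844, 49.47511672973633) 10.524391174316406
side bar px [209 206   3   3   9] [210. 207.] rect [688.6616   7.3276] (5.518800735473633, 7.474137306213379) 14.005302429199219
side
```

Run:
```python
from h import *
t=pickle.load(open('top0.pkl','rb'));s=pickle.load(open('side0.pkl','rb'))
def c(f,x,y): 
    im=cv2.resize(np.ascontiguousarray(f["color"][y:y+30,x:x+25,::-1]),None,fx=16,fy=16,interpolation=cv2.INTER_CUBIC)
    for i in range(0,25,5): cv2.putText(im,str(x+i),(i*16,10),0,.35,(0,0,0)); cv2.line(im,(i*16+8,0),(i*16+8,480),(0,0,0),1)
    for i in range(0,30,5): cv2.putText(im,str(y+i),(0,i*16+8),0,.35,(0,0,0)); cv2.line(im,(0,i*16+8),(400,i*16+8),(0,0,0),1)
    return im
cv2.imwrite('pics/z2.png',np.hstack([c(t,158,197),c(s,241,280)]))
```

```text
(no output)
```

View pics/z2.png

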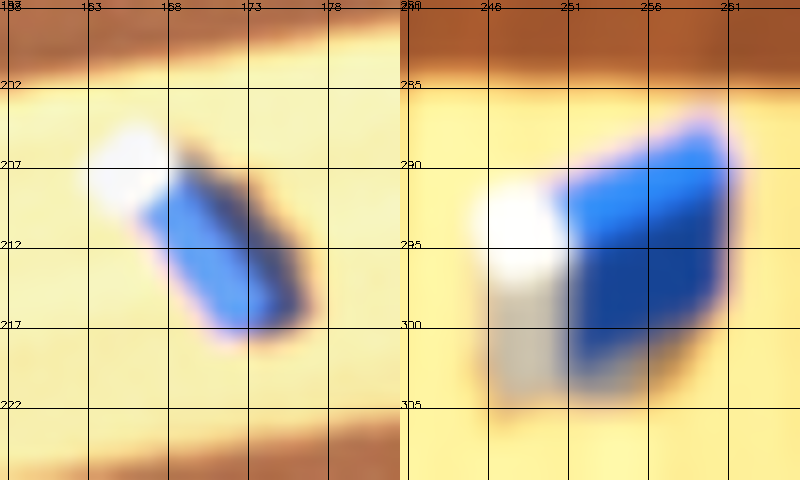

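Run:
```python
from h import *
np.set_printoptions(precision=4,suppress=True)
t=pickle.load(open('top0.pkl','rb'));s=pickle.load(open('side0.pkl','rb'))
for f,x,y,ox,w,b in((t,158,197,0,(117,150),(247,325)),(s,241,280,400,(482,238),(717,152))):
    P=[plane(f,x+(p[0]-ox)/16-.5,y+p[1]/16-.5,.088) for p in(w,b)]
    d=P[0]-P[1];print(P,'c',(P[0]+P[1])/2,np.linalg.norm(d),np.degrees(np.arctan2(d[1],d[0])))
# cabinet top corners
for f,n in((t,'top'),(s,'side')):
    hsv=cv2.cvtColor(f["color"],cv2.COLOR_RGB2HSV).astype(int);S,V=hsv[...,1],hsv[...,2]
    m=((S<60)&(V>110)).astype(np.uint8)
    roi=(190,50,180,160) if n=='top' else (100,110,200,150)
    x0,y0,w,h=roi
    vis=cv2.resize(np.ascontiguousarray(f["color"][y0:y0+h,x0:x0+w,::-1]),None,fx=4,fy=4,interpolation=cv2.INTER_CUBIC);cv2.imwrite(f'pics/cab_{n}.png',vis)
```

```text
[array([0.5438, 0.2426, 0.088 ]), array([0.5119, 0.2193, 0.088 ])] c [0.5278 0.2309 0.088 ] 0.039450949092583766 36.11344577483316
[array([0.5446, 0.2394, 0.088 ]), array([0.5125, 0.2194, 0.088 ])] c [0.5286 0.2294 0.088 ] 0.037824615519031594 31.93832463068996
```

View pics/cab_top.png

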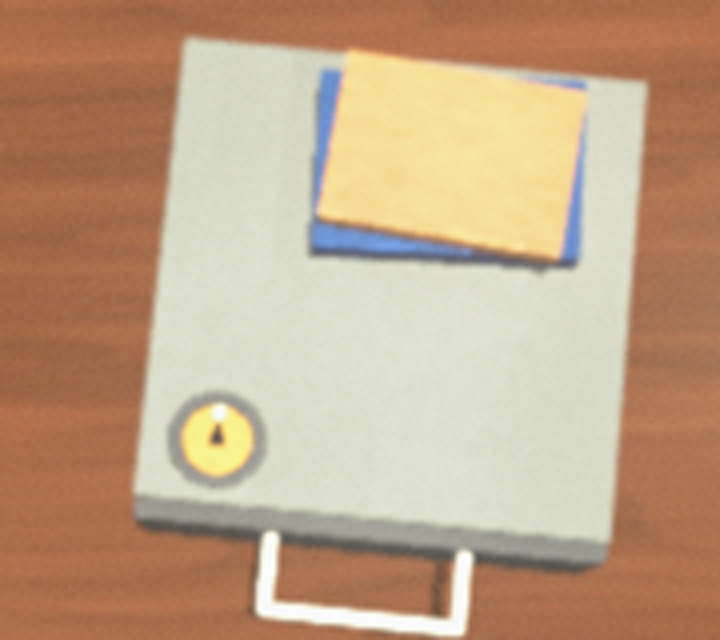

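View pics/cab_side.png

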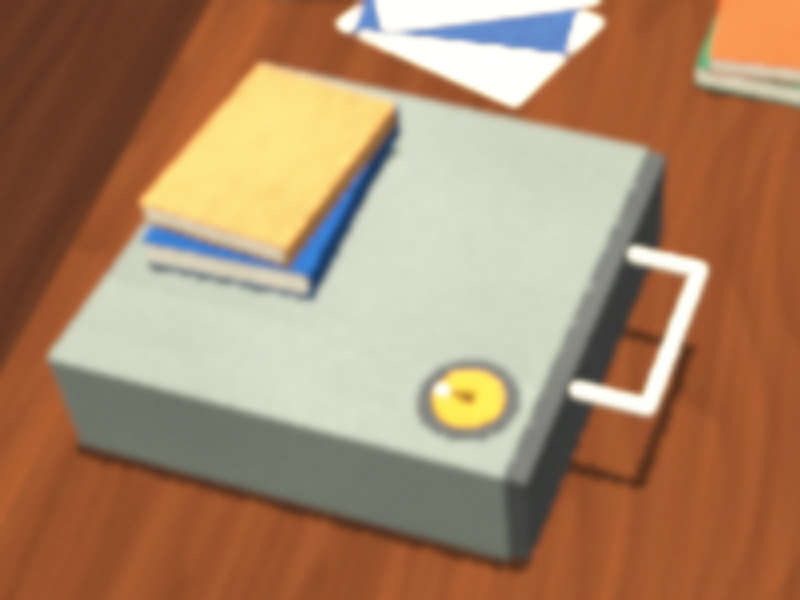

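The cabinet crops show its top corners in the top view at zoom (185,38), (648,82), (135,493) and (610,545), with the handle bar from (265,610) to (462,628). In the side view the bar runs from (650,408) to (700,268).

Run:
```python
from h import *
np.set_printoptions(precision=4,suppress=True)
t=pickle.load(open('top0.pkl','rb'));s=pickle.load(open('side0.pkl','rb'))
T=lambda u,v,z:plane(t,190+u/4-.4,50+v/4-.4,z)
S=lambda u,v,z:plane(s,100+u/4-.4,110+v/4-.4,z)
an=lambda a,b:np.degrees(np.arctan2(*(b-a)[[1,0]]))
tl,tr,bl,br=[T(*p,.1) for p in((185,38),(648,82),(135,493),(610,545))]
print(tl,tr,bl,br,'len',[np.linalg.norm(a-b) for a,b in((tl,tr),(bl,br),(tl,bl),(tr,br))])
print('x dir',an(bl,tl),an(br,tr),'y dir-90',an(tr,tl)-90,an(br,bl)-90)
a,b=T(265,610,.085),T(462,628,.085);print('handle',a,b,(a+b)/2,an(b,a)-90)
a,b=S(650,408,.085),S(700,268,.085);print('handle side',a,b,(a+b)/2,an(b,a)-90)
bl,fl,fr=S(50,357,.1),S(515,480,.1),S(655,150,.1);print(bl,fl,fr,an(fl,bl),an(fr,fl)-90)
# plug via tri, on z
print('plug T',T(217,438,.104),'S',S(468,398,.104), 'bar',T(219,411,.104),S(442,390,.104))
from plant import manip
from scipy.spatial.transform import Rotation as Ro
q=manip.state()['tool_rot'];print(Ro.from_quat(np.roll(q,-1)).as_matrix())
```

```text
[0.9704 0.0298 0.1   ] [ 0.9274 -0.309   0.1   ] [0.6332 0.0719 0.1   ] [ 0.5872 -0.2651  0.1   ] len [np.float64(0.34152899290528266), np.float64(0.34018033216430504), np.float64(0.3397365600229963), np.float64(0.34303543409416054)]
x dir -7.124918083415927 -7.353751134736019 y dir-90 -7.218590351569901 -7.774136429958915
handle [ 0.5481 -0.0187  0.085 ] [ 0.5316 -0.1597  0.085 ] [ 0.5398 -0.0892  0.085 ] -6.6835638230031265
handle side [ 0.5462 -0.0179  0.085 ] [ 0.5304 -0.1586  0.085 ] [ 0.5383 -0.0882  0.085 ] -6.4094662791449935
[0.9671 0.0256 0.1   ] [0.6231 0.0704 0.1   ] [ 0.5826 -0.2666  0.1   ] -7.419159921655943 -6.860797975488836
plug T [0.6708 0.0124 0.104 ] S [0.669  0.0113 0.104 ] bar [0.6903 0.0105 0.104 ] [0.6883 0.0076 0.104 ]
[[-0.9651  0.2617 -0.0007]
 [ 0.2617  0.9651 -0.0017]
 [ 0.0002 -0.0018 -1.    ]]
```

```bash
cat > d.py <<'E'
import sys
from h import *
from plant import manip
from scipy.spatial.transform import Rotation as Ro
def go(x,y,z,yaw):
    s=manip.state();R=Ro.from_quat(np.roll(s['tool_rot'],-1))
    c,si=np.cos(np.radians(yaw)),np.sin(np.radians(yaw))
    G=Ro.from_matrix(np.array([[c,si,0],[si,-c,0],[0,0,-1]]))
    d=np.array([x,y,z])-s['tool_pos']
    print('t',round(s['time'],2),'pos',s['tool_pos'].round(4),'yaw',np.degrees(np.arctan2(*R.as_matrix()[[1,0],0])).round(2),'F',s['contact_force'].round(1),'T',s['ft_torque'].round(2),'w',round(s['gripper_width'],3),'q',s['joint_pos'].round(2))
    print('tool shift mm',(R.inv().apply(d)*1000).round(1),'rotvec deg',np.degrees((R.inv()*G).as_rotvec()).round(2))
if __name__=='__main__': go(*map(float,sys.argv[1:5]))
E
python3 d.py .528 .2305 .15 -146
```

```text
t 0.1 pos [0.1633 0.6026 0.1991] yaw 164.83 F [ 0.1 -0.5 -0.9] T [ 0.05  0.05 -0.04] w 0.998 q [ 1.19  0.05  1.61  0.    1.48 -0.12]
tool shift mm [-449.4 -263.6   49.5] rotvec deg [ -0.09  -0.06 -49.17]
```

{"name": "move_arm", "arguments": {"rows": [{"tx": -0.041,"ty": -0.024,"tz": 0.003},{"tx": -0.041,"ty": -0.024,"tz": 0.003},{"tx": -0.041,"ty": -0.024,"tz": 0.003},{"tx": -0.041,"ty": -0.024,"tz": 0.003},{"tx": -0.041,"ty": -0.024,"tz": 0.003},{"tx": -0.041,"ty": -0.024,"tz": 0.003},{"tx": -0.041,"ty": -0.024,"tz": 0.003},{"tx": -0.041,"ty": -0.024,"tz": 0.003},{"tx": -0.041,"ty": -0.024,"tz": 0.003},{"tx": -0.041,"ty": -0.024,"tz": 0.003},{"az": -8},{"az": -8}]}}

```text
schema error: expected keys tx, ty, tz, ax, ay, az, jaw
```

```bash
python3 d.py .528 .2305 .15 -146
```

```text
t 0.1 pos [0.1633 0.6026 0.1991] yaw 164.83 F [ 0.1 -0.5 -0.9] T [ 0.05  0.05 -0.04] w 0.998 q [ 1.19  0.05  1.61  0.    1.48 -0.12]
tool shift mm [-449.4 -263.6   49.5] rotvec deg [ -0.09  -0.06 -49.17]
```

{"name": "move_arm", "arguments": {"rows": [{"tx": -0.041,"ty": -0.024,"tz": 0.003,"ax": 0,"ay": 0,"az": 0,"jaw": 0},{"tx": -0.041,"ty": -0.024,"tz": 0.003,"ax": 0,"ay": 0,"az": 0,"jaw": 0},{"tx": -0.041,"ty": -0.024,"tz": 0.003,"ax": 0,"ay": 0,"az": 0,"jaw": 0},{"tx": -0.041,"ty": -0.024,"tz": 0.003,"ax": 0,"ay": 0,"az": 0,"jaw": 0},{"tx": -0.041,"ty": -0.024,"tz": 0.003,"ax": 0,"ay": 0,"az": 0,"jaw": 0},{"tx": -0.041,"ty": -0.024,"tz": 0.003,"ax": 0,"ay": 0,"az": 0,"jaw": 0},{"tx": -0.041,"ty": -0.024,"tz": 0.003,"ax": 0,"ay": 0,"az": 0,"jaw": 0},{"tx": -0.041,"ty": -0.024,"tz": 0.003,"ax": 0,"ay": 0,"az": 0,"jaw": 0},{"tx": -0.041,"ty": -0.024,"tz": 0.003,"ax": 0,"ay": 0,"az": 0,"jaw": 0},{"tx": -0.041,"ty": -0.024,"tz": 0.003,"ax": 0,"ay": 0,"az": 0,"jaw": 0},{"tx": 0,"ty": 0,"tz": 0,"ax": 0,"ay": 0,"az": -8,"jaw": 0},{"tx": 0,"ty": 0,"tz": 0,"ax": 0,"ay": 0,"az": -8,"jaw": 0}]}}

```text
time: 1.3
tool_pos: [0.5058, 0.2487, 0.1613]
tool_rot: [-0.004, -0.013, 1.0, -0.003]
contact_force: [-0.2, -0.1, -0.3]
gripper_width: 1.001
```

```bash
python3 d.py .528 .2305 .15 -146
```

```text
t 1.3 pos [0.5058 0.2487 0.1613] yaw -178.47 F [-0.2 -0.1 -0.3] T [-0.    0.02 -0.01] w 1.001 q [ 0.33 -0.06  1.79 -0.    1.42 -1.27]
tool shift mm [-21.8 -18.8  11.2] rotvec deg [ -0.2   -0.49 -32.47]
```

{"name": "move_arm", "arguments": {"rows": [{"tx": -0.022,"ty": -0.019,"tz": 0.011,"ax": 0,"ay": -0.5,"az": 0,"jaw": 60},{"tx": 0,"ty": 0,"tz": 0,"ax": 0,"ay": 0,"az": -8,"jaw": 60},{"tx": 0,"ty": 0,"tz": 0,"ax": 0,"ay": 0,"az": -8,"jaw": 60},{"tx": 0,"ty": 0,"tz": 0,"ax": 0,"ay": 0,"az": -8,"jaw": 60},{"tx": 0,"ty": 0,"tz": 0,"ax": 0,"ay": 0,"az": -8,"jaw": 60},{"tx": 0,"ty": 0,"tz": 0,"ax": 0,"ay": 0,"az": 0,"jaw": 60}]}}

```text
time: 1.9
tool_pos: [0.5276, 0.2271, 0.1456]
tool_rot: [-0.003, -0.298, 0.954, -0.003]
contact_force: [0.4, 0.1, -0.2]
gripper_width: 0.763
```

```bash
python3 d.py .528 .2305 .05 -146
python3 - <<'E'
from h import *
from plant import manip
t=manip.grab_frame("top");s=manip.grab_frame("side")
c=lambda f,x,y:cv2.resize(np.ascontiguousarray(f["color"][y:y+120,x:x+80,::-1]),None,fx=5,fy=5,interpolation=cv2.INTER_CUBIC)
cv2.imwrite('pics/a1.png',np.hstack([c(t,125,170),c(s,215,220)]))
E
```

```text
t 1.9 pos [0.5276 0.2271 0.1456] yaw -145.27 F [ 0.4  0.1 -0.2] T [-0.04 -0.02 -0.06] w 0.763 q [ 0.28 -0.02  1.78 -0.01  1.39 -1.9 ]
tool shift mm [-3.   2.9 95.5] rotvec deg [-0.21 -0.47  0.73]
```

View pics/a1.png

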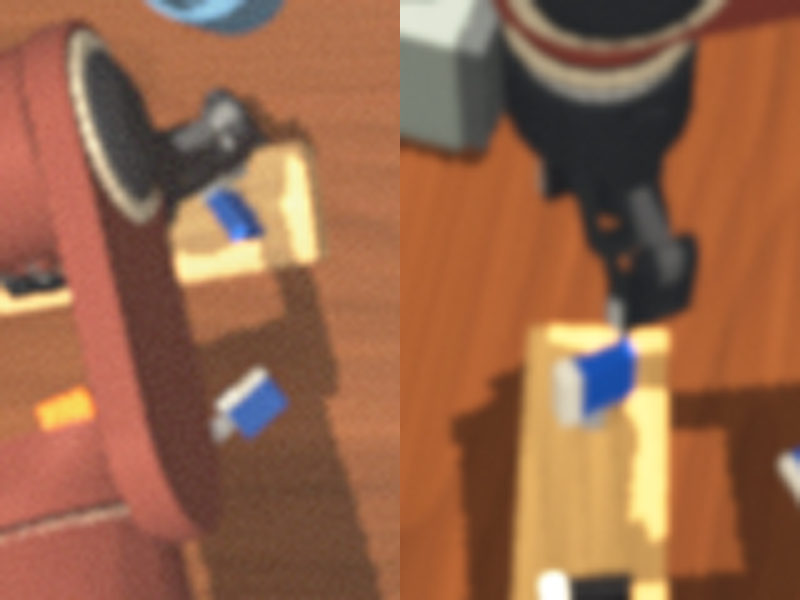

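The pictures show the open jaws over the blue key (top view 171,213), square to its faces and with nothing in the way. Next I'll descend.

{"name": "move_arm", "arguments": {"rows": [{"tx": -0.003,"ty": 0.003,"tz": 0.03,"ax": -0.2,"ay": -0.5,"az": 0.7,"jaw": 60},{"tx": 0,"ty": 0,"tz": 0.03,"ax": 0,"ay": 0,"az": 0,"jaw": 60},{"tx": 0,"ty": 0,"tz": 0.02,"ax": 0,"ay": 0,"az": 0,"jaw": 60},{"tx": 0,"ty": 0,"tz": 0.008,"ax": 0,"ay": 0,"az": 0,"jaw": 60},{"tx": 0,"ty": 0,"tz": 0,"ax": 0,"ay": 0,"az": 0,"jaw": 60}]}}

```text
time: 2.5
tool_pos: [0.5297, 0.232, 0.0567]
tool_rot: [0.003, -0.286, 0.958, 0.0]
contact_force: [0.3, -1.3, -0.5]
gripper_width: 0.764
```

```bash
python3 d.py .528 .2305 .05 -146
```

```text
t 2.5 pos [0.5297 0.232  0.0567] yaw -146.8 F [ 0.3 -1.3 -0.5] T [0.   0.01 0.01] w 0.764 q [ 0.28  0.07  1.84  0.    1.22 -1.87]
tool shift mm [ 2.3 -0.3  6.7] rotvec deg [-0.07  0.28 -0.8 ]
```

{"name": "move_arm", "arguments": {"rows": [{"tx": 0.002,"ty": 0,"tz": 0.0065,"ax": 0,"ay": 0.3,"az": -0.8,"jaw": 60},{"tx": 0,"ty": 0,"tz": 0,"ax": 0,"ay": 0,"az": 0,"jaw": 130},{"tx": 0,"ty": 0,"tz": 0,"ax": 0,"ay": 0,"az": 0,"jaw": 200},{"tx": 0,"ty": 0,"tz": 0,"ax": 0,"ay": 0,"az": 0,"jaw": 255},{"tx": 0,"ty": 0,"tz": 0,"ax": 0,"ay": 0,"az": 0,"jaw": 255},{"tx": 0,"ty": 0,"tz": 0,"ax": 0,"ay": 0,"az": 0,"jaw": 255},{"tx": 0,"ty": 0,"tz": 0,"ax": 0,"ay": 0,"az": 0,"jaw": 255},{"tx": 0,"ty": 0,"tz": 0,"ax": 0,"ay": 0,"az": 0,"jaw": 255}]}}

```text
time: 3.3
tool_pos: [0.5314, 0.2319, 0.0552]
tool_rot: [0.004, -0.292, 0.956, -0.001]
contact_force: [0.5, -0.5, -0.2]
gripper_width: 0.1
```

```bash
python3 d.py .528 .2305 .05 -146
```

```text
t 3.3 pos [0.5314 0.2319 0.0552] yaw -146.04 F [ 0.5 -0.5 -0.2] T [-0.02 -0.02  0.04] w 0.1 q [ 0.28  0.07  1.84 -0.    1.22 -1.88]
tool shift mm [3.6 0.8 5.1] rotvec deg [-0.22  0.41 -0.04]
```

{"name": "move_arm", "arguments": {"rows": [{"tx": 0,"ty": 0,"tz": 0,"ax": 0,"ay": 0,"az": 0,"jaw": 255},{"tx": 0,"ty": 0,"tz": 0,"ax": 0,"ay": 0,"az": 0,"jaw": 255}]}}

```text
time: 3.5
tool_pos: [0.5313, 0.2319, 0.055]
tool_rot: [0.004, -0.292, 0.956, -0.001]
contact_force: [0.7, 0.1, -0.2]
gripper_width: 0.101
```

```bash
python3 d.py .528 .2305 .25 -146
```

```text
t 3.5 pos [0.5313 0.2319 0.055 ] yaw -146.04 F [ 0.7  0.1 -0.2] T [ 0.01 -0.02  0.06] w 0.101 q [ 0.28  0.07  1.84 -0.    1.22 -1.88]
tool shift mm [   2.1   -0.  -195. ] rotvec deg [-0.21  0.4  -0.04]
```

{"name": "move_arm", "arguments": {"rows": [{"tx": 0,"ty": 0,"tz": -0.02,"ax": -0.2,"ay": 0.4,"az": 0,"jaw": 255},{"tx": 0,"ty": 0,"tz": -0.04,"ax": 0,"ay": 0,"az": 0,"jaw": 255},{"tx": 0,"ty": 0,"tz": -0.04,"ax": 0,"ay": 0,"az": 0,"jaw": 255},{"tx": 0,"ty": 0,"tz": -0.04,"ax": 0,"ay": 0,"az": 0,"jaw": 255},{"tx": 0,"ty": 0,"tz": -0.02,"ax": 0,"ay": 0,"az": 0,"jaw": 255},{"tx": 0,"ty": 0,"tz": 0,"ax": 0,"ay": 0,"az": 0,"jaw": 255}]}}

```text
time: 4.1
tool_pos: [0.5291, 0.2313, 0.2175]
tool_rot: [-0.004, -0.292, 0.956, -0.0]
contact_force: [0.0, -0.6, 0.3]
gripper_width: 0.102
```

```bash
python3 d.py .67 .012 .2 172.8
python3 - <<'E'
from h import *
from plant import manip
t=manip.grab_frame("top");s=manip.grab_frame("side")
X=manip.state()['tool_pos'];a=[]
for n,f in(('t',t),('s',s)):
    u,v=proj(f,X).astype(int);print(n,u,v);pickle.dump(f,open(n+'1.pkl','wb'))
    a.append(cv2.resize(np.ascontiguousarray(f["color"][v-40:v+40,u-33:u+33,::-1]),None,fx=6,fy=6,interpolation=cv2.INTER_CUBIC))
cv2.imwrite('pics/a2.png',np.hstack(a))
E
```

```text
t 4.1 pos [0.5291 0.2313 0.2175] yaw -146.05 F [ 0.  -0.6  0.3] T [ 0.05 -0.01 -0.  ] w 0.102 q [ 0.28 -0.06  1.7  -0.    1.51 -1.88]
tool shift mm [   5.5 -260.6   17. ] rotvec deg [-3.000e-02 -4.300e-01  4.115e+01]
t 156 209
s 254 264
```

View pics/a2.png

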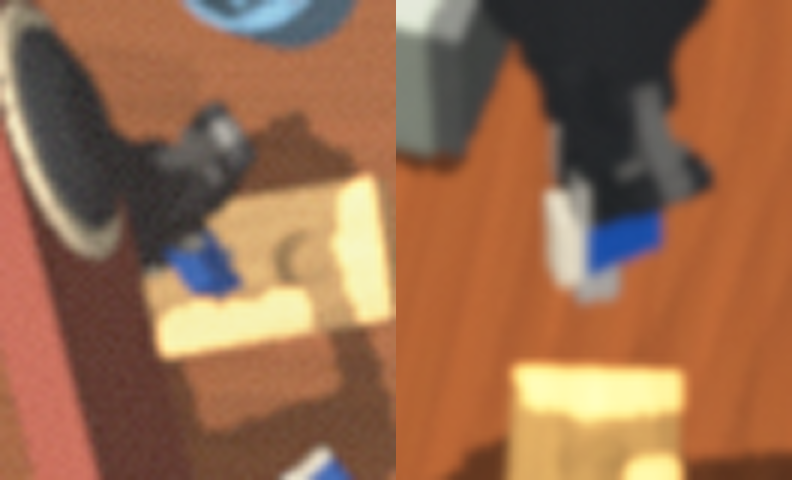

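The key is out of the block and held square, with its white end and shank visible at side px (252,270). The left part of the block shows the empty well.

```bash
python3 d.py .6735 .0114 .2 172.8
```

```text
t 4.2 pos [0.5275 0.2308 0.2137] yaw -146.05 F [-0.7  0.1 -0.3] T [-0.04  0.08 -0.02] w 0.104 q [ 0.28 -0.06  1.7  -0.    1.51 -1.88]
tool shift mm [   1.2 -263.6   12.7] rotvec deg [-0.05 -0.76 41.15]
```

{"name": "move_arm", "arguments": {"rows": [{"tx": 0,"ty": -0.02,"tz": 0,"ax": 0,"ay": -0.7,"az": 0,"jaw": 255},{"tx": 0,"ty": -0.04,"tz": 0,"ax": 0,"ay": 0,"az": 0,"jaw": 255},{"tx": 0,"ty": -0.04,"tz": 0.002,"ax": 0,"ay": 0,"az": 0,"jaw": 255},{"tx": 0,"ty": -0.04,"tz": 0.002,"ax": 0,"ay": 0,"az": 0,"jaw": 255},{"tx": 0,"ty": -0.04,"tz": 0.002,"ax": 0,"ay": 0,"az": 0,"jaw": 255},{"tx": 0,"ty": -0.04,"tz": 0.002,"ax": 0,"ay": 0,"az": 0,"jaw": 255},{"tx": 0,"ty": -0.02,"tz": 0,"ax": 0,"ay": 0,"az": 8,"jaw": 255},{"tx": 0,"ty": 0,"tz": 0,"ax": 0,"ay": 0,"az": 8,"jaw": 255},{"tx": 0,"ty": 0,"tz": 0,"ax": 0,"ay": 0,"az": 8,"jaw": 255},{"tx": 0,"ty": 0,"tz": 0,"ax": 0,"ay": 0,"az": 8,"jaw": 255},{"tx": 0,"ty": 0,"tz": 0,"ax": 0,"ay": 0,"az": 7,"jaw": 255},{"tx": 0,"ty": 0,"tz": 0,"ax": 0,"ay": 0,"az": 0,"jaw": 255}]}}

```text
time: 5.4
tool_pos: [0.6488, 0.023, 0.1616]
tool_rot: [-0.03, 0.057, 0.998, 0.001]
contact_force: [-0.7, -0.7, -0.7]
gripper_width: 0.106
```

```bash
python3 d.py .6735 .0114 .16 172.8
```

```text
t 5.4 pos [0.6488 0.023  0.1616] yaw 173.43 F [-0.7 -0.7 -0.7] T [-0.   -0.05 -0.03] w 0.106 q [-0.08  0.18  1.55 -0.    1.48 -1.54]
tool shift mm [-25.9  -8.7   0.1] rotvec deg [-0.14 -3.4   0.63]
```

{"name": "move_arm", "arguments": {"rows": [{"tx": 0,"ty": 0,"tz": -0.01,"ax": -0.1,"ay": -3.4,"az": 0.6,"jaw": 255},{"tx": 0,"ty": 0,"tz": 0,"ax": 0,"ay": 0,"az": 0,"jaw": 255}]}}

```text
time: 5.6
tool_pos: [0.647, 0.0231, 0.166]
tool_rot: [-0.003, 0.06, 0.998, -0.0]
contact_force: [0.1, 0.2, -0.3]
gripper_width: 0.102
```

```bash
python3 d.py .6735 .0114 .16 172.8
```

```text
t 5.6 pos [0.647  0.0231 0.166 ] yaw 173.11 F [ 0.1  0.2 -0.3] T [ 0.   -0.03 -0.07] w 0.102 q [-0.08  0.13  1.59 -0.    1.43 -1.53]
tool shift mm [-27.7  -8.4   5.9] rotvec deg [-0.06 -0.39  0.31]
```

{"name": "move_arm", "arguments": {"rows": [{"tx": -0.02,"ty": -0.008,"tz": 0,"ax": 0,"ay": -0.3,"az": 0.3,"jaw": 255},{"tx": -0.007,"ty": 0,"tz": 0,"ax": 0,"ay": 0,"az": 0,"jaw": 255},{"tx": 0,"ty": 0,"tz": 0,"ax": 0,"ay": 0,"az": 0,"jaw": 255}]}}

```text
time: 5.9
tool_pos: [0.6708, 0.0124, 0.1612]
tool_rot: [-0.005, 0.06, 0.998, -0.0]
contact_force: [-0.2, -0.5, -1.4]
gripper_width: 0.103
```

```bash
python3 d.py .6735 .0114 .16 172.8;python3 - <<'E'
from h import *
from plant import manip
s=manip.grab_frame("side");t=manip.grab_frame("top")
X=manip.state()['tool_pos'];a=[];print(X)
for n,f in(('t',t),('s',s)):
    pickle.dump(f,open(n+'2.pkl','wb'))
    u,v=proj(f,X).astype(int);x0,y0=u-20,v-25;print(n,u,v)
    im=cv2.resize(np.ascontiguousarray(f["color"][y0:y0+50,x0:x0+40,::-1]),None,fx=10,fy=10,interpolation=cv2.INTER_CUBIC)
    for i in range(0,50,10): cv2.putText(im,str(x0+i),(i*10,10),0,.35,(0,255,0)); cv2.putText(im,str(y0+i),(0,i*10+9),0,.35,(0,255,0))
    a.append(im)
cv2.imwrite('pics/a3.png',np.hstack(a))
E
```

```text
t 5.9 pos [0.6708 0.0124 0.1612] yaw 173.14 F [-0.2 -0.5 -1.4] T [0.04 0.03 0.01] w 0.103 q [-0.09  0.19  1.53 -0.    1.43 -1.54]
tool shift mm [-2.8 -0.6  1.2] rotvec deg [-0.05 -0.6   0.34]
[0.6703805  0.01254495 0.16140749]
t 242 155
s 214 195
```

View pics/a3.png

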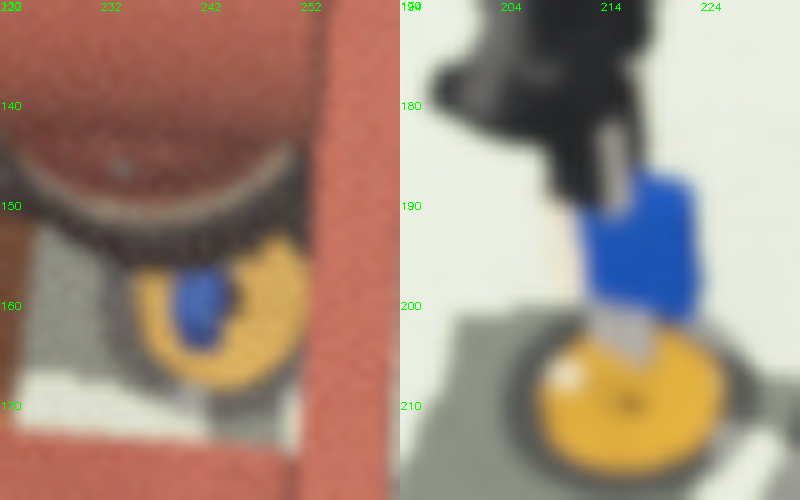

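```bash
python3 - <<'E'
from h import *
np.set_printoptions(precision=4,suppress=True)
s=pickle.load(open('s2.pkl','rb'))
Z=lambda u,v,z:plane(s,194+(u-400)/10-.45,170+v/10-.45,z)
zu=.1612-.013
kx=np.array([np.cos(np.radians(-7.0)),np.sin(np.radians(-7.0)),0]);ky=np.array([-kx[1],kx[0],0])
tcp=np.array([.6704,.0125,.1613])
for n,p in(('whiteL',(563,298,zu)),('blueR',(692,322,zu)),('shankR bottom',(657,362,zu-.025)),('shankR top',(659,325,zu)),('tip axis',(637,365,zu-.028)),('tongueL top',(590,302,zu)),('plug',(633,401,.104)),('hole',(630,403,.104))):
    X=Z(*p);print(n,X,'rel tcp kx,ky mm',1000*(X-tcp)@kx,1000*(X-tcp)@ky)
for x in (-20,20):
  for y in(-6,6): 
    p=proj(s,tcp+kx*x*1e-3+ky*y*1e-3+[0,0,-.0133]);print(x,y,(p[0]-194+.45)*10+400,(p[1]-170+.45)*10)
E
python3 - <<'E'
import sys;sys.path.insert(0,'.')
from h import *
f=pickle.load(open('s2.pkl','rb'));x0,y0=200,180
im=cv2.resize(np.ascontiguousarray(f["color"][y0:y0+40,x0:x0+32,::-1]),None,fx=14,fy=14,interpolation=cv2.INTER_CUBIC)
for i in range(0,40,5):
    cv2.putText(im,str(x0+i),(i*14,10),0,.35,(0,0,0)); cv2.line(im,(i*14+7,0),(i*14+7,560),(0,0,0),1);cv2.putText(im,str(y0+i),(0,i*14+9),0,.35,(0,0,0));cv2.line(im,(0,i*14+7),(448,i*14+7),(0,0,0),1)
cv2.imwrite('pics/a4.png',im)
E
```

```text
whiteL [0.6836 0.0162 0.1482] rel tcp kx,ky mm 12.618153175630892 5.3239575832781085
blueR [0.648  0.0181 0.1482] rel tcp kx,ky mm -22.93374069955378 2.8319285543267427
shankR bottom [0.66   0.0135 0.1232] rel tcp kx,ky mm -10.476778686726771 -0.3266340600475254
shankR top [0.6563 0.0207 0.1482] rel tcp kx,ky mm -14.96189191729726 6.435346908221452
tip axis [0.6658 0.0131 0.1202] rel tcp kx,ky mm -4.66207767034341 0.03777308866660391
tongueL top [0.6762 0.0163 0.1482] rel tcp kx,ky mm 5.277478381578578 4.466953409902089
plug [0.6679 0.013  0.104 ] rel tcp kx,ky mm -2.564931956219218 0.21927700689160504
hole [0.6685 0.0139 0.104 ] rel tcp kx,ky mm -2.026231211683637 1.1274475657884269
-20 -6 692.9593930899268 295.7072270962591
-20 6 677.5138033772196 328.67936734993873
20 -6 552.5572795608327 261.4603020608736
20 6 536.2010391814489 293.96171937091606
```

View pics/a4.png

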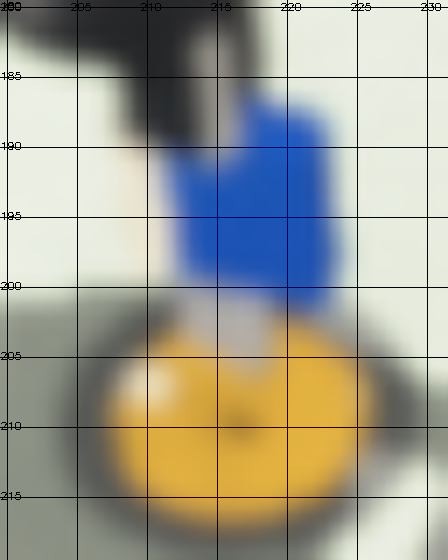

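The side view shows the key's shank tip at about (217,205), over the plug centred at (217,209). The blue end's lower corner is at (223.3,201.8). Both estimates put the key axis about 3.5 mm behind the TCP, so I need about 2.8 mm more along +x.

{"name": "move_arm", "arguments": {"rows": [{"tx": -0.003,"ty": -0.0003,"tz": 0,"ax": 0,"ay": -0.6,"az": 0.3,"jaw": 255},{"tx": 0,"ty": 0,"tz": 0,"ax": 0,"ay": 0,"az": 0,"jaw": 255}]}}

```text
time: 6.2
tool_pos: [0.6729, 0.0124, 0.1609]
tool_rot: [-0.0, 0.062, 0.998, -0.0]
contact_force: [-0.2, 0.4, -2.1]
gripper_width: 0.105
```

```bash
python3 d.py .6733 .0117 .15 172.8
```

```text
t 6.2 pos [0.6729 0.0124 0.1609] yaw 172.87 F [-0.2  0.4 -2.1] T [ 0.04  0.02 -0.04] w 0.105 q [-0.09  0.19  1.53 -0.    1.42 -1.54]
tool shift mm [-0.5 -0.6 10.9] rotvec deg [-0.05 -0.02  0.07]
```

{"name": "move_arm", "arguments": {"rows": [{"tx": -0.0005,"ty": -0.0005,"tz": 0.006,"ax": 0,"ay": 0,"az": 0,"jaw": 255},{"tx": 0,"ty": 0,"tz": 0.005,"ax": 0,"ay": 0,"az": 0,"jaw": 255},{"tx": 0,"ty": 0,"tz": 0,"ax": 0,"ay": 0,"az": 0,"jaw": 255}]}}

```text
time: 6.5
tool_pos: [0.6729, 0.0122, 0.1492]
tool_rot: [-0.0, 0.062, 0.998, -0.0]
contact_force: [-1.0, 0.8, -0.8]
gripper_width: 0.103
```

```bash
python3 d.py .6733 .0117 .14 172.8
```

```text
t 6.5 pos [0.6729 0.0122 0.1492] yaw 172.91 F [-1.   0.8 -0.8] T [-0.    0.02  0.  ] w 0.103 q [-0.09  0.2   1.54 -0.    1.4  -1.54]
tool shift mm [-0.5 -0.4  9.2] rotvec deg [-0.05 -0.02  0.11]
```

{"name": "move_arm", "arguments": {"rows": [{"tx": -0.0005,"ty": -0.0005,"tz": 0.004,"ax": 0,"ay": 0,"az": 0,"jaw": 255},{"tx": 0,"ty": 0,"tz": 0.004,"ax": 0,"ay": 0,"az": 0,"jaw": 255},{"tx": 0,"ty": 0,"tz": 0.002,"ax": 0,"ay": 0,"az": 0,"jaw": 255}]}}

```text
time: 6.8
tool_pos: [0.6733, 0.0116, 0.1385]
tool_rot: [-0.0, 0.062, 0.998, -0.0]
contact_force: [-1.5, 0.3, -1.1]
gripper_width: 0.1
```

```bash
python3 d.py .6733 .0117 .117 172.8
python3 - <<'E'
from h import *
from plant import manip
f=manip.grab_frame("side");x0,y0=200,180
im=cv2.resize(np.ascontiguousarray(f["color"][y0:y0+40,x0:x0+32,::-1]),None,fx=14,fy=14,interpolation=cv2.INTER_CUBIC)
cv2.imwrite('pics/a5.png',im)
E
```

```text
t 6.8 pos [0.6733 0.0116 0.1385] yaw 172.92 F [-1.5  0.3 -1.1] T [-0.07 -0.04  0.05] w 0.1 q [-0.09  0.21  1.55 -0.    1.39 -1.54]
tool shift mm [ 0.   0.1 21.5] rotvec deg [-0.05 -0.01  0.12]
```

View pics/a5.png

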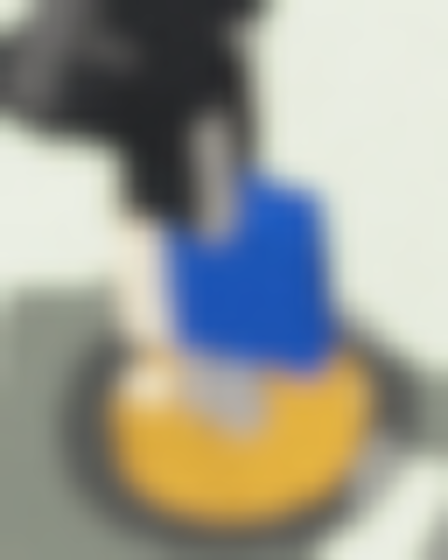

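The tip has gone below plug-top height with no contact force, so it's entering the hole. I'll continue slowly.

{"name": "move_arm", "arguments": {"rows": [{"tx": 0,"ty": 0,"tz": 0.003,"ax": 0,"ay": 0,"az": 0,"jaw": 255},{"tx": 0,"ty": 0,"tz": 0.003,"ax": 0,"ay": 0,"az": 0,"jaw": 255},{"tx": 0,"ty": 0,"tz": 0.002,"ax": 0,"ay": 0,"az": 0,"jaw": 255}]}}

```text
time: 7.15
tool_pos: [0.6734, 0.0114, 0.13]
tool_rot: [0.0, 0.062, 0.998, -0.001]
contact_force: [-0.5, -0.4, -0.3]
gripper_width: 0.105
```

```bash
python3 d.py .6733 .0117 .117 172.8
```

```text
t 7.15 pos [0.6734 0.0114 0.13  ] yaw 172.91 F [-0.5 -0.4 -0.3] T [-0.11  0.05 -0.02] w 0.105 q [-0.09  0.21  1.56 -0.    1.37 -1.54]
tool shift mm [ 0.2  0.3 13. ] rotvec deg [-0.06  0.01  0.11]
```

{"name": "move_arm", "arguments": {"rows": [{"tx": 0,"ty": 0,"tz": 0.004,"ax": 0,"ay": 0,"az": 0,"jaw": 255},{"tx": 0,"ty": 0,"tz": 0.003,"ax": 0,"ay": 0,"az": 0,"jaw": 255},{"tx": 0,"ty": 0,"tz": 0.003,"ax": 0,"ay": 0,"az": 0,"jaw": 255},{"tx": 0,"ty": 0,"tz": 0.001,"ax": 0,"ay": 0,"az": 0,"jaw": 255}]}}

```text
time: 7.55
tool_pos: [0.6733, 0.0114, 0.1177]
tool_rot: [-0.0, 0.062, 0.998, -0.001]
contact_force: [-0.6, -0.8, -0.2]
gripper_width: 0.105
```

```bash
python3 d.py .6733 .0117 .117 172.8
```

```text
t 7.55 pos [0.6733 0.0114 0.1177] yaw 172.91 F [-0.6 -0.8 -0.2] T [-0.05  0.02 -0.02] w 0.105 q [-0.09  0.22  1.57 -0.    1.35 -1.54]
tool shift mm [0.  0.3 0.7] rotvec deg [-0.07 -0.02  0.11]
```

{"name": "move_arm", "arguments": {"rows": [{"tx": 0,"ty": 0,"tz": 0.002,"ax": 0,"ay": 0,"az": 0,"jaw": 255},{"tx": 0,"ty": 0,"tz": 0.002,"ax": 0,"ay": 0,"az": 0,"jaw": 255}]}}

```text
time: 7.75
tool_pos: [0.6741, 0.0112, 0.1161]
tool_rot: [0.001, 0.062, 0.998, -0.001]
contact_force: [-4.5, -1.0, 10.2]
gripper_width: 0.104
```

```bash
python3 d.py .6733 .0117 .117 172.8
```

```text
t 7.75 pos [0.6741 0.0112 0.1161] yaw 172.91 F [-4.5 -1.  10.2] T [0.02 0.72 0.01] w 0.104 q [-0.09  0.23  1.57 -0.    1.35 -1.54]
tool shift mm [ 0.9  0.4 -0.9] rotvec deg [-0.08  0.09  0.11]
```

The key is seated: z is 0.116 and the plug pushes back with 10 N. Next I'll turn it clockwise about the plug axis, which lies about 3.5 mm along tool +x from the TCP.

{"name": "move_arm", "arguments": {"rows": [{"tx": 0,"ty": -0.0005,"tz": 0,"ax": 0,"ay": 0,"az": 8,"jaw": 255},{"tx": 0,"ty": -0.0005,"tz": 0,"ax": 0,"ay": 0,"az": 8,"jaw": 255},{"tx": 0,"ty": -0.0005,"tz": 0,"ax": 0,"ay": 0,"az": 8,"jaw": 255}]}}

```text
time: 8.05
tool_pos: [0.6742, 0.0093, 0.1173]
tool_rot: [0.002, 0.275, 0.961, -0.001]
contact_force: [-0.6, -0.9, -0.7]
gripper_width: 0.1
```

```bash
python3 d.py .6733 .0117 .117 98
```

```text
t 8.05 pos [0.6742 0.0093 0.1173] yaw 148.08 F [-0.6 -0.9 -0.7] T [-0.17  0.04  0.11] w 0.1 q [-0.1   0.22  1.57 -0.    1.35 -1.11]
tool shift mm [2.1 1.5 0.3] rotvec deg [5.000e-02 2.300e-01 5.008e+01]
```

{"name": "move_arm", "arguments": {"rows": [{"tx": 0.0005,"ty": -0.0003,"tz": 0,"ax": 0,"ay": 0,"az": 8,"jaw": 255},{"tx": 0.0003,"ty": -0.0004,"tz": 0,"ax": 0,"ay": 0,"az": 8,"jaw": 255},{"tx": 0,"ty": -0.0005,"tz": 0,"ax": 0,"ay": 0,"az": 8,"jaw": 255},{"tx": 0,"ty": -0.0005,"tz": 0,"ax": 0,"ay": 0,"az": 8,"jaw": 255}]}}

```text
time: 8.45
tool_pos: [0.6725, 0.0067, 0.1173]
tool_rot: [0.003, 0.539, 0.842, -0.002]
contact_force: [-0.7, -0.1, 0.1]
gripper_width: 0.104
```

```bash
python3 d.py .6700 .0083 .117 98
```

```text
t 8.45 pos [0.6725 0.0067 0.1173] yaw 114.75 F [-0.7 -0.1  0.1] T [-0.17  0.07  0.12] w 0.104 q [-0.1   0.22  1.57 -0.01  1.35 -0.53]
tool shift mm [ 2.5 -1.7  0.2] rotvec deg [ 0.08  0.41 16.75]
```

{"name": "move_arm", "arguments": {"rows": [{"tx": 0.0004,"ty": -0.0006,"tz": 0,"ax": 0,"ay": 0,"az": 8,"jaw": 255},{"tx": 0.0004,"ty": -0.0006,"tz": 0,"ax": 0,"ay": 0,"az": 8,"jaw": 255},{"tx": 0,"ty": 0,"tz": 0,"ax": 0,"ay": 0,"az": 4,"jaw": 255}]}}

```text
time: 8.75
tool_pos: [0.6709, 0.0058, 0.1173]
tool_rot: [0.004, 0.683, 0.73, -0.002]
contact_force: [-1.3, -1.1, -0.3]
gripper_width: 0.102
```

```bash
python3 d.py .6700 .0083 .117 88
```

```text
t 8.75 pos [0.6709 0.0058 0.1173] yaw 93.85 F [-1.3 -1.1 -0.3] T [-0.1   0.19  0.09] w 0.102 q [-0.1   0.22  1.57 -0.01  1.35 -0.16]
tool shift mm [ 2.6 -0.7  0.2] rotvec deg [0.16 0.51 5.85]
```

Turned 79° and still free (0.09 N m). I'll continue to the stop.

{"name": "move_arm", "arguments": {"rows": [{"tx": 0,"ty": -0.0003,"tz": 0,"ax": 0,"ay": 0,"az": 5,"jaw": 255},{"tx": 0,"ty": 0,"tz": 0,"ax": 0,"ay": 0,"az": 4,"jaw": 255}]}}

```text
time: 8.95
tool_pos: [0.6702, 0.0054, 0.1172]
tool_rot: [0.004, 0.74, 0.672, -0.002]
contact_force: [-0.8, -0.4, 0.2]
gripper_width: 0.102
```

```bash
python3 d.py .6700 .0083 .117 88
```

```text
t 8.95 pos [0.6702 0.0054 0.1172] yaw 84.48 F [-0.8 -0.4  0.2] T [0.02 0.19 0.18] w 0.102 q [-0.1   0.22  1.58 -0.01  1.35 -0.  ]
tool shift mm [ 2.8 -0.5  0.2] rotvec deg [ 0.14  0.53 -3.52]
```

{"name": "move_arm", "arguments": {"rows": [{"tx": 0,"ty": 0,"tz": 0,"ax": 0,"ay": 0,"az": 4,"jaw": 255},{"tx": 0,"ty": 0,"tz": 0,"ax": 0,"ay": 0,"az": 4,"jaw": 255}]}}

```text
time: 9.15
tool_pos: [0.6699, 0.0054, 0.1172]
tool_rot: [0.004, 0.786, 0.618, -0.003]
contact_force: [0.5, -0.3, -0.3]
gripper_width: 0.101
```

```bash
python3 d.py .6700 .0083 .117 88
```

```text
t 9.15 pos [0.6699 0.0054 0.1172] yaw 76.3 F [ 0.5 -0.3 -0.3] T [-0.02  0.06  0.68] w 0.101 q [-0.1   0.22  1.58 -0.01  1.35  0.14]
tool shift mm [ 2.8 -0.6  0.2] rotvec deg [  0.15   0.55 -11.7 ]
```

The torque rose to 0.68 N m, so it's at the stop. I'll relax the twist slightly, release and lift.

{"name": "move_arm", "arguments": {"rows": [{"tx": 0,"ty": 0,"tz": 0,"ax": 0,"ay": 0,"az": 1,"jaw": 255},{"tx": 0,"ty": 0,"tz": 0,"ax": 0,"ay": 0,"az": -4,"jaw": 255},{"tx": 0,"ty": 0,"tz": 0,"ax": 0,"ay": 0,"az": 0,"jaw": 150},{"tx": 0,"ty": 0,"tz": 0,"ax": 0,"ay": 0,"az": 0,"jaw": 100},{"tx": 0,"ty": 0,"tz": 0,"ax": 0,"ay": 0,"az": 0,"jaw": 100},{"tx": 0,"ty": 0,"tz": 0,"ax": 0,"ay": 0,"az": 0,"jaw": 100}]}}

```text
time: 9.75
tool_pos: [0.6702, 0.0056, 0.1175]
tool_rot: [0.004, 0.77, 0.639, -0.002]
contact_force: [-0.7, 0.5, 0.3]
gripper_width: 0.61
```

```bash
python3 d.py .540 -.0888 .2 83
```

```text
t 9.75 pos [0.6702 0.0056 0.1175] yaw 79.37 F [-0.7  0.5  0.3] T [ 0.03  0.01 -0.  ] w 0.61 q [-0.1   0.22  1.58 -0.01  1.35  0.09]
tool shift mm [-117.5 -110.3  -81.8] rotvec deg [ 0.2   0.55 -3.63]
```

{"name": "move_arm", "arguments": {"rows": [{"tx": 0,"ty": 0,"tz": -0.02,"ax": 0.2,"ay": 0.5,"az": 0,"jaw": 100},{"tx": 0,"ty": 0,"tz": -0.035,"ax": 0,"ay": 0,"az": 0,"jaw": 100},{"tx": 0,"ty": 0,"tz": -0.035,"ax": 0,"ay": 0,"az": 0,"jaw": 100},{"tx": 0,"ty": 0,"tz": 0,"ax": 0,"ay": 0,"az": -3.5,"jaw": 100},{"tx": -0.04,"ty": -0.03,"tz": 0,"ax": 0,"ay": 0,"az": 0,"jaw": 100},{"tx": -0.04,"ty": -0.04,"tz": 0,"ax": 0,"ay": 0,"az": 0,"jaw": 100},{"tx": -0.03,"ty": -0.03,"tz": 0,"ax": 0,"ay": 0,"az": 0,"jaw": 60},{"tx": 0,"ty": 0,"tz": 0,"ax": 0,"ay": 0,"az": 0,"jaw": 60}]}}

```text
time: 10.55
tool_pos: [0.5577, -0.0907, 0.2102]
tool_rot: [0.0, 0.749, 0.662, -0.0]
contact_force: [0.4, 0.3, 0.5]
gripper_width: 0.763
```

```bash
python3 d.py .540 -.0888 .063 82.8
python3 - <<'E'
from h import *
from plant import manip
f=manip.grab_frame("side");t=manip.grab_frame("top")
c=lambda f,x,y:cv2.resize(np.ascontiguousarray(f["color"][y:y+100,x:x+80,::-1]),None,fx=5,fy=5,interpolation=cv2.INTER_CUBIC)
cv2.imwrite('pics/a6.png',np.hstack([c(t,220,130),c(f,190,150)]))
E
```

```text
t 10.55 pos [ 0.5577 -0.0907  0.2102] yaw 82.98 F [0.4 0.3 0.5] T [ 0.03 -0.03  0.02] w 0.763 q [-0.29 -0.1   1.74 -0.    1.5  -0.17]
tool shift mm [ -0.2 -17.8 147.2] rotvec deg [-0.02  0.04  0.18]
```

View pics/a6.png

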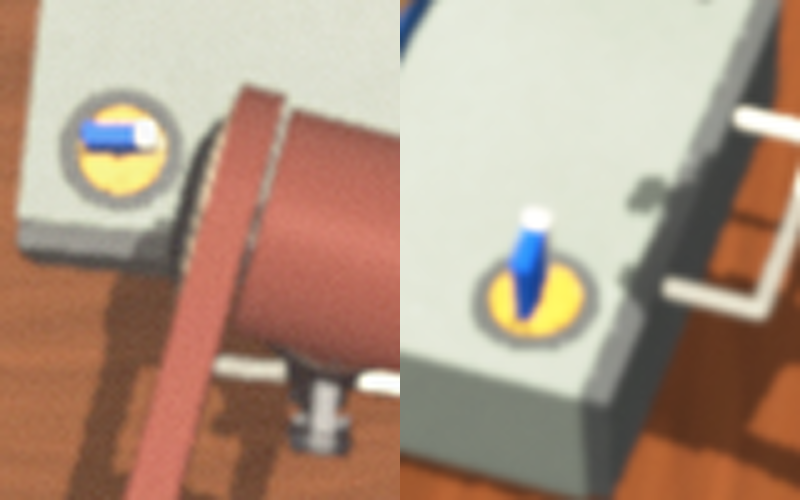

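The pictures show the key standing upright in the plug (top px 243,157) with its white end towards −y, about 90° from the start. Next I'll lower onto the handle bar with the jaws half open.

{"name": "move_arm", "arguments": {"rows": [{"tx": 0,"ty": -0.018,"tz": 0.02,"ax": 0,"ay": 0,"az": 0,"jaw": 120},{"tx": 0,"ty": 0,"tz": 0.03,"ax": 0,"ay": 0,"az": 0,"jaw": 120},{"tx": 0,"ty": 0,"tz": 0.02,"ax": 0,"ay": 0,"az": 0,"jaw": 120},{"tx": 0,"ty": 0,"tz": 0,"ax": 0,"ay": 0,"az": 0,"jaw": 120}]}}

```text
time: 11.05
tool_pos: [0.5471, -0.0845, 0.1414]
tool_rot: [0.003, 0.747, 0.664, 0.003]
contact_force: [-1.3, -0.1, 0.1]
gripper_width: 0.535
```

```bash
python3 d.py .539 -.0888 .063 82.8
```

```text
t 11.05 pos [ 0.5471 -0.0845  0.1414] yaw 83.26 F [-1.3 -0.1  0.1] T [ 0.04  0.05 -0.03] w 0.535 q [-0.29 -0.08  1.84  0.    1.37 -0.17]
tool shift mm [-5.3 -8.1 78.4] rotvec deg [ 0.48 -0.06  0.46]
```

{"name": "move_arm", "arguments": {"rows": [{"tx": -0.003,"ty": -0.008,"tz": 0,"ax": 0.5,"ay": 0,"az": 0.5,"jaw": 120},{"tx": 0,"ty": 0,"tz": 0.025,"ax": 0,"ay": 0,"az": 0,"jaw": 120},{"tx": 0,"ty": 0,"tz": 0.025,"ax": 0,"ay": 0,"az": 0,"jaw": 120},{"tx": 0,"ty": 0,"tz": 0,"ax": 0,"ay": 0,"az": 0,"jaw": 120}]}}

```text
time: 11.45
tool_pos: [0.5429, -0.086, 0.096]
tool_rot: [0.002, 0.75, 0.662, 0.002]
contact_force: [-0.2, 0.0, -1.8]
gripper_width: 0.529
```

```bash
python3 d.py .539 -.0888 .063 82.8
```

```text
t 11.45 pos [ 0.5429 -0.086   0.096 ] yaw 82.86 F [-0.2  0.  -1.8] T [0.04 0.01 0.01] w 0.529 q [-0.29 -0.04  1.89  0.    1.29 -0.17]
tool shift mm [-3.3 -3.8 33. ] rotvec deg [ 0.34 -0.    0.06]
```

{"name": "move_arm", "arguments": {"rows": [{"tx": 0,"ty": -0.004,"tz": 0.01,"ax": 0.3,"ay": 0,"az": 0,"jaw": 120},{"tx": 0,"ty": 0,"tz": 0.015,"ax": 0,"ay": 0,"az": 0,"jaw": 120},{"tx": 0,"ty": 0,"tz": 0.008,"ax": 0,"ay": 0,"az": 0,"jaw": 120},{"tx": 0,"ty": 0,"tz": 0,"ax": 0,"ay": 0,"az": 0,"jaw": 255},{"tx": 0,"ty": 0,"tz": 0,"ax": 0,"ay": 0,"az": 0,"jaw": 255},{"tx": 0,"ty": 0,"tz": 0,"ax": 0,"ay": 0,"az": 0,"jaw": 255},{"tx": 0,"ty": 0,"tz": 0,"ax": 0,"ay": 0,"az": 0,"jaw": 255},{"tx": 0,"ty": 0,"tz": 0,"ax": 0,"ay": 0,"az": 0,"jaw": 255}]}}

```text
time: 12.25
tool_pos: [0.5432, -0.0866, 0.0675]
tool_rot: [0.004, 0.75, 0.662, 0.003]
contact_force: [-0.0, 0.1, -1.5]
gripper_width: -0.002
```

```bash
python3 d.py .539 -.0888 .063 82.8
```

```text
t 12.25 pos [ 0.5432 -0.0866  0.0675] yaw 82.86 F [-0.   0.1 -1.5] T [-0.02  0.02  0.02] w -0.002 q [-0.29 -0.01  1.91  0.    1.23 -0.17]
tool shift mm [-2.7 -4.   4.5] rotvec deg [0.55 0.09 0.06]
```

Run:
```python
from h import *
from plant import manip
f=manip.grab_frame("side");t=manip.grab_frame("top")
X=manip.state()['tool_pos'];print(X,proj(f,X),proj(t,X))
c=lambda f,x,y:cv2.resize(np.ascontiguousarray(f["color"][y:y+100,x:x+80,::-1]),None,fx=5,fy=5,interpolation=cv2.INTER_CUBIC)
cv2.imwrite('pics/a7.png',np.hstack([c(t,240,150),c(f,220,130)]))
```

```text
[ 0.54324171 -0.08654283  0.06750148] [266.61773658 197.50709797] [279.19552061 203.51361681]
```

View pics/a7.png

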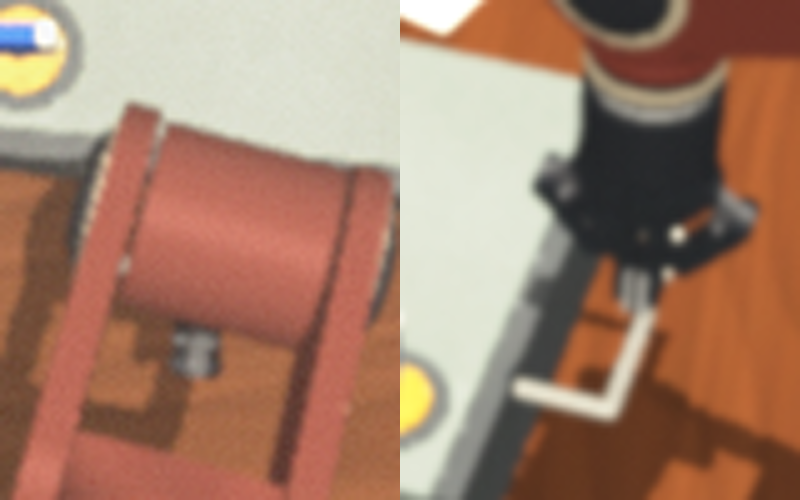

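```bash
python3 - <<'E'
from h import *
np.set_printoptions(precision=4,suppress=True)
from plant import manip
f=manip.grab_frame("side");t=manip.grab_frame("top")
for u,v in((612,408),(643,337),(651,315)): print(plane(f,220+(u-400)/5-.4,130+v/5-.4,.082))
x0,y0=250,175
im=cv2.resize(np.ascontiguousarray(f["color"][y0:y0+45,x0:x0+40,::-1]),None,fx=13,fy=13,interpolation=cv2.INTER_CUBIC)
cv2.imwrite('pics/a8.png',im)
u=proj(f,[.5432,-.0866,.0675]);print((u-[x0,y0]+.5)*13, (proj(f,[.5432,-.0866,.0865])-[x0,y0]+.5)*13)
E
python3 d.py .539 -.0888 .063 82.8
```

```text
[ 0.547  -0.0216  0.082 ]
[ 0.5377 -0.077   0.082 ]
[ 0.5356 -0.0947  0.082 ]
[222.7498 298.9339] [225.9109 243.9323]
t 12.45 pos [ 0.543  -0.0865  0.0672] yaw 82.86 F [-0.2  0.3 -1. ] T [0.01 0.   0.01] w 0.003 q [-0.29 -0.01  1.91  0.    1.23 -0.17]
tool shift mm [-2.8 -3.8  4.2] rotvec deg [0.53 0.09 0.06]
```

View pics/a8.png

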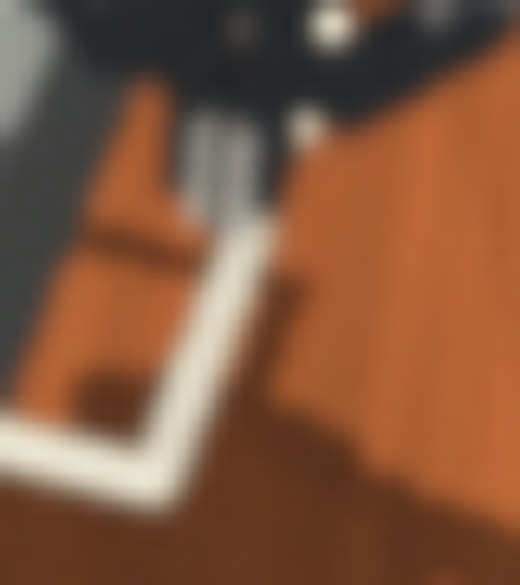

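The picture shows the shut fingertips at about side px (267,192), ending just above the bar, so the jaws closed over it. In the image the tips sit nearly 20 mm higher than the TCP figure suggests. I'll open, go lower and close again.

{"name": "move_arm", "arguments": {"rows": [{"tx": 0,"ty": -0.004,"tz": -0.005,"ax": 0.5,"ay": 0,"az": 0,"jaw": 120},{"tx": 0,"ty": 0,"tz": 0,"ax": 0,"ay": 0,"az": 0,"jaw": 120},{"tx": 0,"ty": 0,"tz": 0,"ax": 0,"ay": 0,"az": 0,"jaw": 120},{"tx": 0,"ty": 0,"tz": 0,"ax": 0,"ay": 0,"az": 0,"jaw": 120},{"tx": 0,"ty": 0,"tz": 0.008,"ax": 0,"ay": 0,"az": 0,"jaw": 120},{"tx": 0,"ty": 0,"tz": 0.008,"ax": 0,"ay": 0,"az": 0,"jaw": 120},{"tx": 0,"ty": 0,"tz": 0.005,"ax": 0,"ay": 0,"az": 0,"jaw": 120},{"tx": 0,"ty": 0,"tz": 0,"ax": 0,"ay": 0,"az": 0,"jaw": 120}]}}

```text
time: 13.25
tool_pos: [0.5382, -0.0858, 0.0493]
tool_rot: [0.0, 0.75, 0.662, -0.001]
contact_force: [0.0, 0.7, -0.5]
gripper_width: 0.532
```

```bash
python3 d.py .5385 -.0888 .047 82.8
python3 - <<'E'
from h import *
from plant import manip
f=manip.grab_frame("side")
x0,y0=245,165
im=cv2.resize(np.ascontiguousarray(f["color"][y0:y0+55,x0:x0+50,::-1]),None,fx=10,fy=10,interpolation=cv2.INTER_CUBIC)
cv2.imwrite('pics/a9.png',im)
E
```

```text
t 13.25 pos [ 0.5382 -0.0858  0.0493] yaw 82.86 F [ 0.   0.7 -0.5] T [0.02 0.02 0.01] w 0.532 q [-0.29  0.01  1.92 -0.    1.21 -0.17]
tool shift mm [-2.9  0.7  2.3] rotvec deg [-0.07  0.08  0.06]
```

View pics/a9.png

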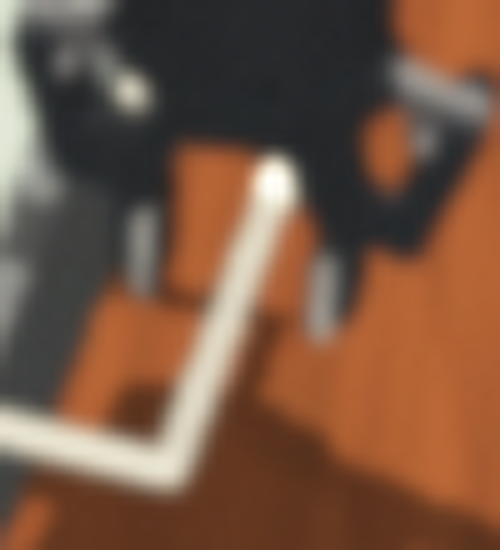

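The bar now runs between the two fingers, visible at crop (235,270). I'll close on it.

{"name": "move_arm", "arguments": {"rows": [{"tx": 0,"ty": 0,"tz": 0.002,"ax": 0,"ay": 0,"az": 0,"jaw": 255},{"tx": 0,"ty": 0,"tz": 0,"ax": 0,"ay": 0,"az": 0,"jaw": 255},{"tx": 0,"ty": 0,"tz": 0,"ax": 0,"ay": 0,"az": 0,"jaw": 255},{"tx": 0,"ty": 0,"tz": 0,"ax": 0,"ay": 0,"az": 0,"jaw": 255},{"tx": 0,"ty": 0,"tz": 0,"ax": 0,"ay": 0,"az": 0,"jaw": 255}]}}

```text
time: 13.8
tool_pos: [0.5389, -0.086, 0.0479]
tool_rot: [0.001, 0.75, 0.662, -0.0]
contact_force: [-0.1, -0.5, -1.7]
gripper_width: 0.079
```

```bash
python3 d.py .5385 -.0888 .047 82.8
```

```text
t 13.8 pos [ 0.5389 -0.086   0.0479] yaw 82.85 F [-0.1 -0.5 -1.7] T [-0.03 -0.04 -0.08] w 0.079 q [-0.29  0.01  1.92 -0.    1.21 -0.17]
tool shift mm [-2.8 -0.   0.9] rotvec deg [0.02 0.08 0.05]
```

Gripped: the width is 0.079, which fits the 10 mm bar. Next I'll pull.

{"name": "move_arm", "arguments": {"rows": [{"tx": 0,"ty": -0.005,"tz": 0,"ax": 0,"ay": 0,"az": 0,"jaw": 255},{"tx": 0,"ty": -0.008,"tz": 0,"ax": 0,"ay": 0,"az": 0,"jaw": 255},{"tx": 0,"ty": -0.008,"tz": 0,"ax": 0,"ay": 0,"az": 0,"jaw": 255}]}}

```text
time: 14.1
tool_pos: [0.5183, -0.0833, 0.0479]
tool_rot: [0.002, 0.75, 0.662, 0.001]
contact_force: [2.1, -0.3, -1.9]
gripper_width: 0.082
```

```bash
python3 d.py .4199 -.071 .048 82.8
```

```text
t 14.1 pos [ 0.5183 -0.0833  0.0479] yaw 82.85 F [ 2.1 -0.3 -1.9] T [-0.01 -0.31  0.01] w 0.082 q [-0.3  -0.04  1.97 -0.    1.21 -0.18]
tool shift mm [ -0.  -99.1  -0.4] rotvec deg [0.19 0.07 0.05]
```

The drawer is moving, with 2 N of pull as expected.

{"name": "move_arm", "arguments": {"rows": [{"tx": 0,"ty": -0.012,"tz": 0,"ax": 0,"ay": 0,"az": 0,"jaw": 255},{"tx": 0,"ty": -0.012,"tz": 0,"ax": 0,"ay": 0,"az": 0,"jaw": 255},{"tx": 0,"ty": -0.012,"tz": 0,"ax": 0,"ay": 0,"az": 0,"jaw": 255},{"tx": 0,"ty": -0.012,"tz": 0,"ax": 0.3,"ay": 0,"az": 0,"jaw": 255},{"tx": 0,"ty": -0.012,"tz": 0,"ax": 0,"ay": 0,"az": 0,"jaw": 255}]}}

```text
time: 14.6
tool_pos: [0.4549, -0.0752, 0.0479]
tool_rot: [0.001, 0.75, 0.662, -0.0]
contact_force: [3.0, 0.1, -1.4]
gripper_width: 0.082
```

```bash
python3 d.py .4179 -.071 .048 82.8
```

```text
t 14.6 pos [ 0.4549 -0.0752  0.0479] yaw 82.84 F [ 3.   0.1 -1.4] T [-0.06 -0.38 -0.06] w 0.082 q [-0.32 -0.2   2.12 -0.    1.22 -0.2 ]
tool shift mm [ -0.4 -37.3  -0.1] rotvec deg [0.05 0.08 0.04]
```

{"name": "move_arm", "arguments": {"rows": [{"tx": 0,"ty": -0.012,"tz": 0,"ax": 0,"ay": 0,"az": 0,"jaw": 255},{"tx": 0,"ty": -0.012,"tz": 0,"ax": 0,"ay": 0,"az": 0,"jaw": 255},{"tx": 0,"ty": -0.009,"tz": 0,"ax": 0,"ay": 0,"az": 0,"jaw": 255},{"tx": 0,"ty": 0,"tz": 0,"ax": 0,"ay": 0,"az": 0,"jaw": 255}]}}

```text
time: 15.0
tool_pos: [0.4176, -0.0704, 0.0479]
tool_rot: [0.0, 0.75, 0.662, -0.001]
contact_force: [-1.7, -0.8, 0.5]
gripper_width: 0.079
```

```bash
python3 d.py .4179 -.071 .048 82.8
```

```text
t 15.0 pos [ 0.4176 -0.0704  0.0479] yaw 82.83 F [-1.7 -0.8  0.5] T [0.02 0.33 0.04] w 0.079 q [-0.34 -0.31  2.21 -0.    1.25 -0.22]
tool shift mm [-0.5  0.4 -0.1] rotvec deg [-0.02  0.1   0.03]
```

The handle has moved 122 mm. Release and lift clear.

{"name": "move_arm", "arguments": {"rows": [{"tx": 0,"ty": 0,"tz": 0,"ax": 0,"ay": 0,"az": 0,"jaw": 120},{"tx": 0,"ty": 0,"tz": 0,"ax": 0,"ay": 0,"az": 0,"jaw": 120},{"tx": 0,"ty": 0,"tz": 0,"ax": 0,"ay": 0,"az": 0,"jaw": 120},{"tx": 0,"ty": 0,"tz": 0,"ax": 0,"ay": 0,"az": 0,"jaw": 120},{"tx": 0,"ty": 0,"tz": -0.02,"ax": 0,"ay": 0,"az": 0,"jaw": 120},{"tx": 0,"ty": 0,"tz": -0.03,"ax": 0,"ay": 0,"az": 0,"jaw": 120},{"tx": 0,"ty": 0,"tz": -0.03,"ax": 0,"ay": 0,"az": 0,"jaw": 120},{"tx": 0,"ty": 0,"tz": -0.03,"ax": 0,"ay": 0,"az": 0,"jaw": 120},{"tx": 0,"ty": 0,"tz": 0,"ax": 0,"ay": 0,"az": 0,"jaw": 120}]}}

```text
time: 15.9
tool_pos: [0.4174, -0.07, 0.1607]
tool_rot: [-0.002, 0.75, 0.662, -0.002]
contact_force: [1.0, -0.6, 0.2]
gripper_width: 0.53
```

```bash
python3 d.py .4179 -.071 .048 82.8
python3 - <<'E'
from h import *
from plant import manip
f=manip.grab_frame("side");t=manip.grab_frame("top")
c=lambda f,x,y:cv2.resize(np.ascontiguousarray(f["color"][y:y+130,x:x+110,::-1]),None,fx=3.6,fy=3.6,interpolation=cv2.INTER_CUBIC)
cv2.imwrite('pics/b1.png',np.hstack([c(t,215,130),c(f,190,130)]))
cv2.imwrite('pics/b2.png',t["color"][:,:,::-1])
E
```

```text
t 15.9 pos [ 0.4174 -0.07    0.1607] yaw 82.85 F [ 1.  -0.6  0.2] T [-0.02 -0.04  0.06] w 0.53 q [-0.34 -0.43  2.1  -0.    1.48 -0.22]
tool shift mm [ -0.8   1.3 112.7] rotvec deg [-0.37  0.03  0.05]
```

View pics/b1.png

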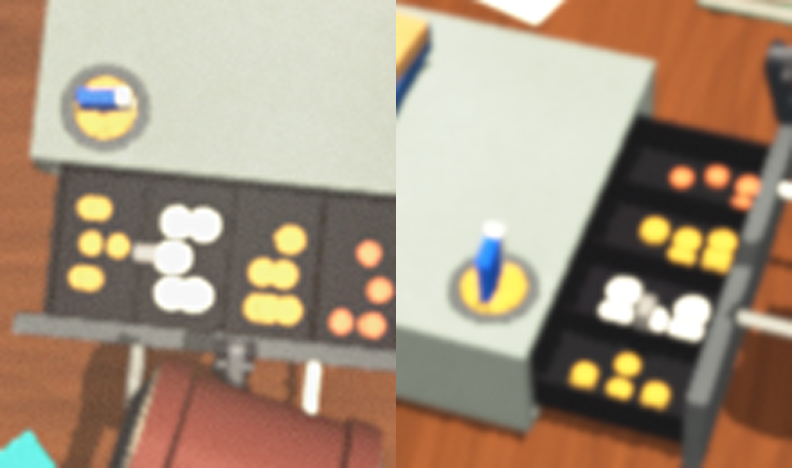

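View pics/b2.png

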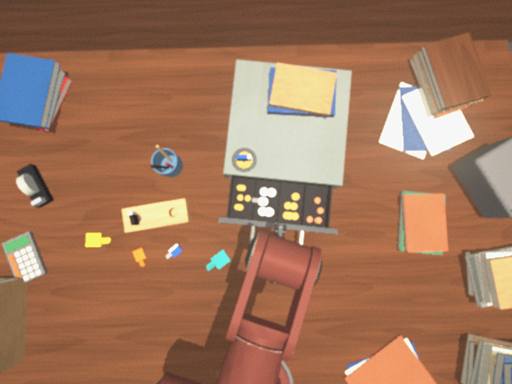

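The drawer is wide open (front edge at about row 225 in the top view). The key stands in the lock at (243,157), and the black key, decoys and books are where they were. The gripper is clear of everything.

```bash
python3 -c "
from plant import manip
print(manip.job_done(), manip.state()['time'])"
```

```text
the job is handed in; nothing more can be done
the job is handed in; nothing more can be done
```

I handed the job in at about 16 s of the 50 s allowed: the blue key is in the lock and turned to the stop, and the drawer is open about 12 cm.

- **Key:** I took it from the block, turned it to match the slot and pushed it home, where the plug pushed back with about 10 N. Turning clockwise, the twist rose to about 0.7 N m at the stop. I then let go and left the key in the lock.
- **Drawer:** I pulled the handle 122 mm; the drawer slid with 2–3 N of pull.
- **Missed grip:** The first grip on the handle missed. The jaws shut just above the bar, because the fingertips look nearly 20 mm higher in the pictures than the TCP figure suggests. I opened, went lower and gripped it properly.
- **Last pictures:** They show the drawer wide open, the key upright in the plug with its white end turned about 90°, and the gripper clear. The black key, the other loose keys, the mug and the books are where they were.
- **Not checked:** I couldn't see the plug's own mark under the key, so its exact angle comes from the twist at the stop, the key's direction and the drawer opening.

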